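# Press the yellow label holder behind the shelf lip

### The arm

A 6-joint arm with a two-finger parallel gripper is mounted at the origin on the work surface. World frame = base frame: x ahead of the robot, y to its left, z up, the work surface at z = 0. Lengths are in mm, angles in rad, forces in N, time in s.
With the tool pointing down it reaches from about 375 to 925 mm from the base axis. Payload 5.7 kg.
Tool frame: the origin (TCP) lies between the finger pads; the fingertips stand 19 mm ahead of it and the grasp point (between the pads) is the TCP (arm.nose_length is the distance from the TCP to the fingertips, in mm); z points along the fingers, y is the line along which they close (so a half turn about z gives the same grasp; the last joint's range is limited). The gripper opens to 85 mm and grips with 20 to 120 N. Pads are 22 mm wide; open, the fingers measure 114 mm over their backs; the gripper's body (76 mm by 85 mm) begins 54 mm behind the grasp point. The pads swing forward as they close: fully open they stand 13 mm farther back than shut.
Start: joints at [1.134, 0.359, 1.51, -0, 1.272, -0.115], TCP at [189.758, 569.173, 250.267] pointing down, gripper open.
Joint ranges: [-2.97, 2.97], [-1.01, 2.36], [0.21, 2.38], [-0.96, 4.11], [0.2, 2.71], [-2.98, 2.98]. Speed limits (rad/s): [2.39, 2.39, 3.14, 3.14, 3.14, 3.14].

### API

Orientations are given as a unit quaternion [x, y, z, w].
In Python, from rig import arm gives the robot as it stands. The module is installed in compiled form; this text tells all that it offers.
- The arm moves only by the shell command python3 -m handwheel 'ROWS'. ROWS is JSON, a list of rows, each an object with "gripper": the closure, from 0 (fully open) to 1 (shut); "offset": the shift along the tool's x, y, z in mm, a list of three; "spin": the turn about the tool's z in rad. A call has 1 to 20 rows; each row shifts and turns the commanded pose from where the row before left it, along the tool's axes as they then stand; what a row does not reach is not made up. A row lasts 1/8 s, in which the tool goes at most 62.5 mm and 10.7 degrees, less where a joint would pass 70% of its speed; a pose out of reach is approached as far as the arm can. A call is refused whole if a number of a shift passes 62.5 or a number of a turn 0.188, either way. A call with a gripper value outside its range is refused whole. The fingers move at their own pace and stop on an object; the grip force is fixed at half the most. Time passes only in rows, so rows that do not move let the fingers close. It gives the time, the measured TCP pose, the force, the opening and the grip force at its end, in the units of the state.
- arm.observe(): the state, without advancing time (a new reading comes with each control period).
- arm.grab_frame(name): name is "scene" or "top" or "wrist"; returns a dict with "frame" (480x640x3 uint8, red, green, blue), "camera_matrix" (3x3 intrinsics, pixels), "R" (3x3) and "t" (3): a world point X has camera coordinates R X + t. Camera axes: x right, y down, z forward; pixel columns grow to the right and rows downward; lengths in mm; the calibration is good to about 2 mm. A picture is of the moment at which its call begins. There is no depth.
- arm.finish_job(): hands the job in; it is judged then, once.
The state is a dict: "t": time; "joint_positions": joint angles; "qd": joint speeds; "tau": joint torques, N m; "position": TCP position; "tool_rot": TCP orientation; "contact_force": force on the tool from outside, world axes, zero at the start; "torque": the same for the moment, N m; "finger_gap": finger opening in mm; "grip_force": force on a finger pad.
Only numpy, scipy, OpenCV 4.12 (cv2) and the standard library are available. Lean on these libraries where they do the work, as an engineer would, in place of code of your own. Each camera call takes 0.05 s, during which the arm holds its last target. There are 200 camera calls.

### The job

Lift the green dust cover off the slot at the front of the little hardware shelf and set it down, right way up, in the middle of the cork pad. Then take the yellow label holder out of the wooden stand, push its tongue down behind the shelf lip against the spring, without brute force, until its shoulders sit flush on the lip, and finish while still gripping it and holding it pressed home, as the spring lifts it again if you let go. Leave the blue holder, the tools and everything else where they are.

Things in the scene. Friction and masses are not known exactly. Their poses are not given: they have to be found in the camera images.
- shelf: Fixed plywood shelf, 180 deep (x) x 224 wide (y), top 60 high, aluminium front edge to -x. Origin on the bench under the slot centre, z up. A slot rail 22 (x) x 86 (y), centred there, rises to z 78; its slot opens upward, 12 wide (x) x 66 long (y); the front wall, 5 thick, is the lip. The cover sits on the rail at the start. Jar and tin stand on the top, 90 or more behind the slot.
- slot_mouth (a point): Centre of the slot's mouth, level with the top of the lip (78 above the bench), axes as the shelf.
- plunger (a joint): Brass spring plunger inside the slot, its top 18 below the mouth when free; value in m, 0 = free, grows as it is pressed down, stop at 0.012. Pushes up with about 3.5 N at 0 and about 9 N at 0.008, which is its value when the holder is fully home.
- cover: Loose green dust cover, 0.12 kg or so, 34 (x) x 98 (y) x 15 high: a cap whose 10 deep skirt (4 thick, 2 play) hangs around the slot rail; on top a dark wooden grip bar 14 (x) x 50 (y), from z 15 to z 45. Origin at the centre of the plane of the skirt's lower edge, z up; 68 above the bench while on the rail, axes then as the shelf.
- label_holder: Yellow label holder, about 0.09 kg: frame 18 thick (x) x 84 wide (y), z 26 to 72, white cards on both faces (front and back alike); below it a tongue 8 thick x 60 wide x 26 long, foot rounded. Origin at the centre of the foot, z up. The frame's underside forms the shoulders. Origin above the bench: 12 in the stand, 52 fully home in the slot (26 below its mouth).
- other_holder: Blue label holder, same shape, in the other place of the stand; leave it there.
- stand: Fixed wooden stand 60 (x) x 230 (y) x 38 high, origin at the centre of its underside; two slots 12 x 64, 32 deep, at y +55 and -55, in which the two holders stand upright with their shoulders on its top and their x axes along its x.
- pad: Fixed cork pad 130 (x) x 170 (y) x 4 thick, flat on the bench; origin at the centre of its underside. The cover goes at its middle.
- glue_bottle: White glue bottle, 60 across, 170 high, bystander; origin at the centre of its underside.
- hammer: Hammer 260 long lying along its x, bystander; origin on its underside.
- brush: Brush lying along its x, bystander; origin on its underside.
- offcut: Light wood offcut 40 x 100 x 22, bystander; origin at the centre of its underside.
- screw_jar: Small glass jar with steel lid, 48 across, 55 high, on the shelf's top board; origin at the centre of its underside; bystander.
- tape_tin: Red tin 56 across, 30 high, on the shelf's top board; origin at the centre of its underside; bystander.

How it is judged:
By the outcome, as a careful person would: the job done as asked, in the order asked, and still so for the second after the job is handed in, while the arm keeps its last pose, push and grip.
It also fails if it takes over 67 s, if anything falls off the work surface, if the arm or the gripper's body presses on something with over 40 N, if the wrist force passes 120 N, or if a joint passes its speed limit or range.

## Working session

There is one attempt and no reset: what is moved stays moved. The work goes in short steps, Python scripts to look and compute and a shell command to move; the robot and the scene stay as the last step left them, time stands still between calls to the robot, and variables do not carry over. Pictures are saved under pics/ and viewed, at most 10 in all, crops included, and the job is handed in when it is done.

```bash
mkdir -p pics
python3 - <<'E'
from rig import arm
import cv2,numpy as np,pickle
s=arm.observe();print(s)
for n in("scene","top"):
    d=arm.grab_frame(n);pickle.dump(d,open(n+'.pkl','wb'));cv2.imwrite(f'pics/{n}0.png',d["frame"][:,:,::-1])
    print(n,d["camera_matrix"],d["R"],d["t"])
E
```

```text
{'t': 0.0, 'joint_positions': array([ 1.13389820e+00,  3.59501923e-01,  1.51145286e+00,  9.86846908e-06,
        1.27251889e+00, -1.15114133e-01]), 'qd': array([ 0.00062238, -0.00112277, -0.0008841 , -0.00114778,  0.00057174,
        0.00019469]), 'tau': array([ 1.97337897e-03, -5.27623844e+01, -2.78623545e+01, -1.87113710e-05,
        1.33004066e-02,  3.51943584e-05]), 'position': array([189.48573891, 568.59554862, 249.44763016]), 'tool_rot': array([ 1.60200111e-01,  9.87084110e-01, -9.03630406e-04, -2.60840361e-04]), 'contact_force': array([ 0.00900554, -0.31496091, -0.98962354]), 'torque': array([-0.03691174,  0.01305836,  0.07121517]), 'grip_force': 0.0, 'finger_gap': 85.3065651759443}
scene [[480.14210755   0.         316.65515236]
 [  0.         480.14210755 246.94517535]
 [  0.           0.           1.        ]] [[-0.58652768  0.80992818  0.00127566]
 [ 0.58717761  0.42630165 -0.68810563]
 [-0.55785995 -0.40284396 -0.72560941]] [ 357.76145516 -267.13490473 1335.59314067]
top [[541.17546083   0.         317.05223137]
 [  0.         541.17546083 225.5699863 ]
 [  0.           0.           1.        ]] [[ 0.02177426 -0.9996902  -0.0120576 ]
 [-0.99184442 -0.02008531 -0.12586195]
 [ 0.12558078  0.01469982 -0.99197449]] [ -21.09817064  577.15897492 1044.14866585]
```

View pics/top0.png

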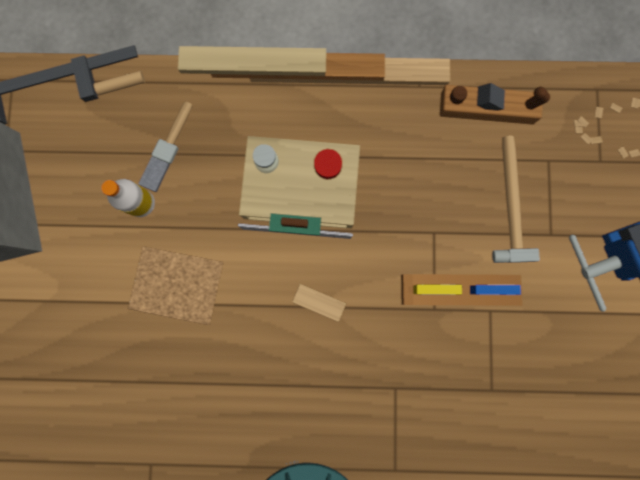

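View pics/scene0.png

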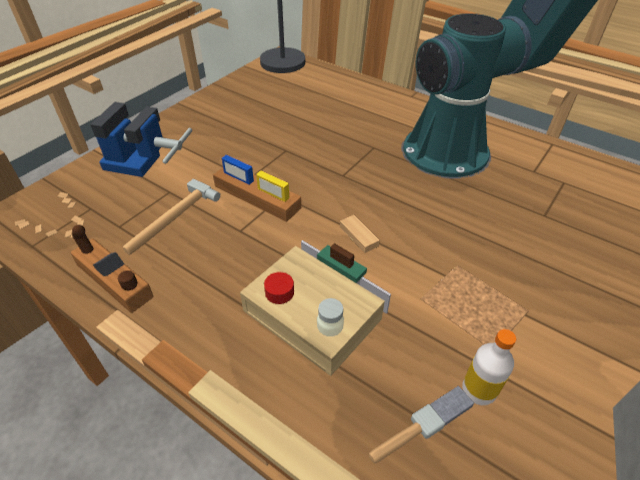

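The top view shows the cover at about (295,224), with its dark bar at (295,223). The yellow holder is at (440,289), the pad at (177,285), and the offcut at (320,302). The scene view agrees: cover (342,262), yellow (273,186), pad (475,303).

```bash
cat > h.py <<'E'
import numpy as np,cv2
def ray(d,uv,z):
    uv=np.atleast_2d(uv).astype(float);K,R,t=d["camera_matrix"],np.array(d["R"]),np.array(d["t"])
    r=(np.c_[uv,np.ones(len(uv))]@np.linalg.inv(K).T)@R
    c=-R.T@t
    return c+r*((z-c[2])/r[:,2])[:,None]
def hsv(d): return cv2.cvtColor(d["frame"],cv2.COLOR_RGB2HSV)
def biggest(m):
    c,_=cv2.findContours(m.astype(np.uint8),cv2.RETR_EXTERNAL,cv2.CHAIN_APPROX_NONE)
    return max(c,key=cv2.contourArea)[:,0,:]
def rect(d,m,z):
    p=ray(d,biggest(m),z)[:,:2].astype(np.float32)
    (c,s,a)=cv2.minAreaRect(p);b=cv2.boxPoints((c,s,a));e=[b[1]-b[0],b[2]-b[1]];e=max(e,key=np.linalg.norm)
    return np.round(c,1),np.round(s,1),round(float(np.degrees(np.arctan2(e[1],e[0])))%180,2)
E
python3 - <<'E'
import pickle,numpy as np,cv2
from h import *
d=pickle.load(open('top.pkl','rb'));h=hsv(d);H,S,V=[h[:,:,i].astype(int) for i in range(3)]
for u,v in[(440,289),(280,224),(295,223),(177,285),(300,200),(320,302),(110,285),(410,300)]:print((u,v),h[v,u])
yy,xx=np.mgrid[:480,:640]
box=lambda a,b,c,e:(xx>a)&(xx<b)&(yy>c)&(yy<e)
green=(H>60)&(H<95)&(S>80)&box(230,360,190,250)
print('cover',rect(d,cv2.morphologyEx(green.astype(np.uint8),cv2.MORPH_CLOSE,np.ones((9,9))),83))
g=biggest(green);hull=cv2.fillPoly(np.zeros((480,640),np.uint8),[cv2.convexHull(g)],1)
print('bar',rect(d,(hull>0)&~green,113))
print('yellow',rect(d,(H>22)&(H<35)&(S>180)&(V>100)&box(395,470,270,310),84))
print('blue',rect(d,(H>105)&(H<130)&(S>120)&box(460,530,270,310),84))
print('stand',rect(d,(S>140)&(H<18)&(V<150)&box(395,530,265,312),38))
from_pts=ray(d,[(143,248),(223,260),(211,322),(130,309)],4);print('pad',from_pts.round(),from_pts.mean(0))
print('shelf',ray(d,[(247,138),(360,145),(354,227),(241,217)],60).round())
print('offcut',ray(d,[(302,286),(346,303),(340,320),(294,302)],22).round())
E
```

```text
(440, 289) [ 27 201 204]
(280, 224) [ 74 101  91]
(295, 223) [ 12 154  81]
(177, 285) [ 16 120 142]
(300, 200) [ 21  85 173]
(320, 302) [ 17 102 185]
(110, 285) [ 16 128 152]
(410, 300) [ 15 150 151]
cover (array([573.4,  33.1]), array([96., 32.]), 86.02)
bar (array([573.3,  32.7]), array([52.1, 17.1]), 85.93)
yellow (array([ 456.6, -239.9]), array([84.2, 17.6]), 89.86)
blue (array([ 458.5, -345.4]), array([14.9, 90. ]), 91.25)
stand (array([ 437.3, -375. ]), array([17.4, 70.6]), 91.25)
pad [[528. 348.   4.]
 [507. 182.   4.]
 [381. 201.   4.]
 [404. 367.   4.]] [454.8833844  274.47389863   4.        ]
shelf [[748. 134.  60.]
 [738. -91.  60.]
 [573. -81.  60.]
 [588. 140.  60.]]
offcut [[457.  19.  22.]
 [425. -70.  22.]
 [392. -58.  22.]
 [425.  34.  22.]]
```

```bash
cat > go.py <<'E'
import sys,numpy as np
from scipy.spatial.transform import Rotation as Ro
from rig import arm
# go.py x y z yaw(deg of tool y): offset in present tool axes, spin needed
s=arm.observe();R=Ro.from_quat(s["tool_rot"]).as_matrix();p=np.array(s["position"])
x,y,z,a=map(float,sys.argv[1:5])
c=np.degrees(np.arctan2(R[1,1],R[0,1]));d=-np.radians((a-c+90)%180-90)
print("pos",p.round(1),"yaw %.2f tilt %.2f"%(c,np.degrees(np.arccos(-R[2,2]))),"offset",(R.T@(np.array([x,y,z])-p)).round(1),"spin %.4f"%d,"F",s["contact_force"].round(1),"gap %.1f grip %.1f t %.1f"%(s["finger_gap"],s["grip_force"],s["t"]))
E
python3 -m handwheel '[{"gripper":0,"offset":[0,0,0],"spin":0.165},{"gripper":0,"offset":[0,0,0],"spin":0.165},{"gripper":0,"offset":[0,0,0],"spin":0.165},{"gripper":0,"offset":[0,0,0],"spin":0.165},{"gripper":0,"offset":[0,0,0],"spin":0.165},{"gripper":0,"offset":[0,0,0],"spin":0.165},{"gripper":0,"offset":[0,0,0],"spin":0.165},{"gripper":0,"offset":[0,0,0],"spin":0.165}]'; python3 go.py 573.4 33 250 -4
```

```text
t: 1.1
position: [189.6, 568.8, 249.8]
tool_rot: [0.734, 0.68, -0.001, 0.0]
contact_force: [0.5, -0.3, -0.2]
finger_gap: 85.2
grip_force: 0.0
pos [189.6 568.8 249.8] yaw -4.38 tilt 0.07 offset [-5.050e+02  4.236e+02  1.000e-01] spin -0.0066 F [ 0.5 -0.3 -0.2] gap 85.2 grip 0.0 t 1.1
```

```bash
python3 -m handwheel '[{"gripper":0,"offset":[-36,30.3,0],"spin":0},{"gripper":0,"offset":[-36,30.3,0],"spin":0},{"gripper":0,"offset":[-36,30.3,0],"spin":0},{"gripper":0,"offset":[-36,30.3,0],"spin":0},{"gripper":0,"offset":[-36,30.3,0],"spin":0},{"gripper":0,"offset":[-36,30.3,0],"spin":0},{"gripper":0,"offset":[-36,30.3,0],"spin":0},{"gripper":0,"offset":[-36,30.3,0],"spin":0},{"gripper":0,"offset":[-36,30.3,0],"spin":0},{"gripper":0,"offset":[-36,30.3,0],"spin":0},{"gripper":0,"offset":[-36,30.3,0],"spin":0},{"gripper":0,"offset":[-36,30.3,0],"spin":0},{"gripper":0,"offset":[-36,30.3,0],"spin":0},{"gripper":0,"offset":[-36,30.3,0],"spin":0},{"gripper":0,"offset":[0,0,0],"spin":0},{"gripper":0,"offset":[0,0,0],"spin":0}]'; python3 go.py 573.4 33 250 -4
python3 - <<'E'
from rig import arm
import cv2,pickle
d=arm.grab_frame("wrist");pickle.dump(d,open('w1.pkl','wb'));cv2.imwrite('pics/w1.png',d["frame"][:,:,::-1]);print(-d["R"].T@d["t"])
E
```

```text
t: 3.1
position: [576.4, 36.5, 249.7]
tool_rot: [0.732, 0.681, -0.0, -0.001]
contact_force: [0.1, -0.5, -0.8]
finger_gap: 85.8
grip_force: 0.0
pos [576.4  36.5 249.7] yaw -4.11 tilt 0.10 offset [-3.7 -2.7 -0.3] spin -0.0019 F [ 0.1 -0.5 -0.8] gap 85.8 grip 0.0 t 3.1
[583.24172783 116.32356216 372.86988139]
```

View pics/w1.png

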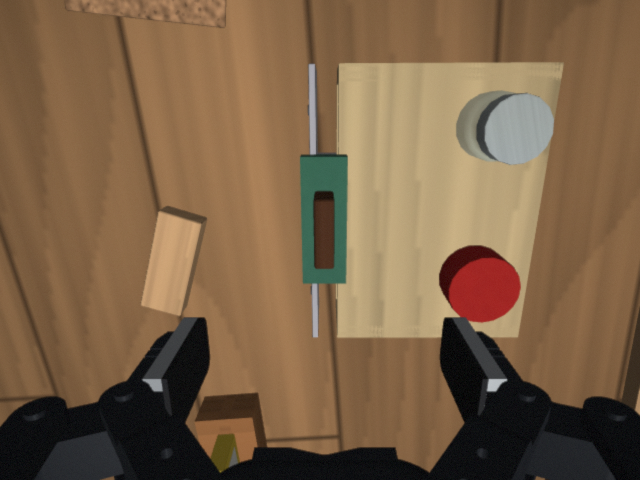

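The wrist view shows the cover at (324,219) with its bar at (324,230), nearly square to the fingers.

```bash
python3 - <<'E'
import pickle
from h import *
d=pickle.load(open('w1.pkl','rb'));h=hsv(d);H,S,V=[h[:,:,i].astype(int) for i in range(3)]
yy,xx=np.mgrid[:480,:640];box=(xx>295)&(xx<352)&(yy>156)&(yy<290)
g=(H>60)&(H<95)&(S>80)&box
print('cover',rect(d,cv2.morphologyEx(g.astype(np.uint8),cv2.MORPH_CLOSE,np.ones((25,25))),83))
b=(H<25)&(S>100)&(V<60)&(xx>308)&(xx<340)&(yy>193)&(yy<272)
t=(H<25)&(V>40)&(xx>308)&(xx<340)&(yy>185)&(yy<275)&~g
print('bar',rect(d,t,113)); print(h[230,324],h[196,324],h[185,324])
E
python3 go.py 573.3 33 104 -4
```

```text
cover (array([575.7,  33.5]), array([96.5, 32.8]), 86.02)
bar (array([575.8,  33.8]), array([48.8, 13. ]), 86.22)
[ 10 143  80] [ 12 140  31] [ 77 106 103]
pos [576.1  37.  249.9] yaw -4.06 tilt 0.10 offset [ -4.2  -2.3 145.9] spin -0.0010 F [0.  0.3 0.1] gap 85.4 grip 0.0 t 3.1
```

```bash
python3 -m handwheel '[{"gripper":0,"offset":[-3.5,-1,30],"spin":0},{"gripper":0,"offset":[0,0,40],"spin":0},{"gripper":0,"offset":[0,0,35],"spin":0},{"gripper":0,"offset":[0,0,20],"spin":0},{"gripper":0,"offset":[0,0,12],"spin":0},{"gripper":0,"offset":[0,0,6],"spin":0},{"gripper":0,"offset":[0,0,0],"spin":0},{"gripper":1,"offset":[0,0,0],"spin":0},{"gripper":1,"offset":[0,0,0],"spin":0},{"gripper":1,"offset":[0,0,0],"spin":0},{"gripper":1,"offset":[0,0,0],"spin":0},{"gripper":1,"offset":[0,0,0],"spin":0},{"gripper":1,"offset":[0,0,0],"spin":0},{"gripper":1,"offset":[0,0,0],"spin":0},{"gripper":1,"offset":[0,0,0],"spin":0}]'; python3 go.py 573.3 33 104 -4
```

```text
t: 5.03
position: [576.2, 32.9, 107.6]
tool_rot: [0.732, 0.682, 0.0, 0.0]
contact_force: [-0.3, -1.6, 4.9]
finger_gap: 12.5
grip_force: 59.1
pos [576.2  32.9 107.6] yaw -4.07 tilt 0.04 offset [-0.1 -2.9  3.6] spin -0.0012 F [-0.3 -1.6  4.9] gap 12.5 grip 59.1 t 5.0
```

```bash
python3 -m handwheel '[{"gripper":1,"offset":[0,0,-3],"spin":0},{"gripper":1,"offset":[0,0,-6],"spin":0},{"gripper":1,"offset":[0,0,-12],"spin":0},{"gripper":1,"offset":[0,0,-20],"spin":0},{"gripper":1,"offset":[0,0,-25],"spin":0},{"gripper":1,"offset":[0,0,-20],"spin":0},{"gripper":1,"offset":[0,0,-10],"spin":0},{"gripper":1,"offset":[0,0,0],"spin":0.05},{"gripper":1,"offset":[0,0,0],"spin":0}]'
python3 - <<'E'
from rig import arm
import cv2,pickle
from h import *
d=arm.grab_frame("wrist");pickle.dump(d,open('w2.pkl','wb'));cv2.imwrite('pics/w2.png',d["frame"][:,:,::-1])
# pad again from the top frame: cork texture vs wood, corner points refined in view of a crop
t=pickle.load(open('top.pkl','rb'));cv2.imwrite('pics/padcrop.png',cv2.resize(t["frame"][235:335,115:235,::-1],None,fx=5,fy=5,interpolation=cv2.INTER_CUBIC))
E
python3 go.py 454.9 274.5 190 -7
```

```text
t: 6.15
position: [575.6, 33.0, 203.3]
tool_rot: [0.748, 0.663, -0.0, -0.0]
contact_force: [-0.7, 0.3, -1.9]
finger_gap: 12.7
grip_force: 58.5
pos [575.5  33.  203.1] yaw -6.88 tilt 0.04 offset [ 225.4 -148.7   13.2] spin 0.0021 F [-0.1 -0.2 -1.6] gap 13.2 grip 58.5 t 6.2
```

View pics/w2.png

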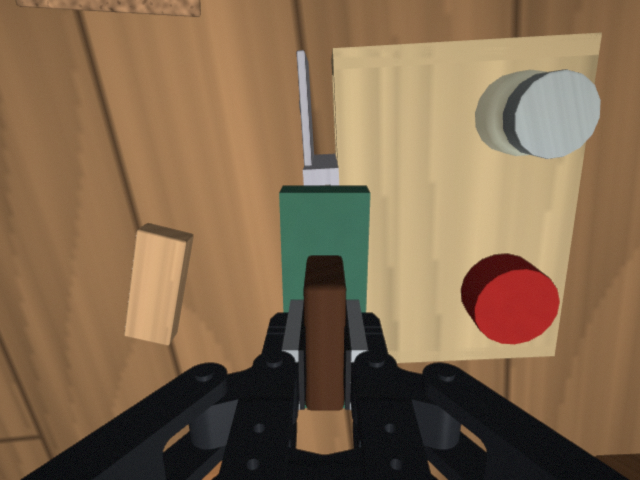

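View pics/padcrop.png

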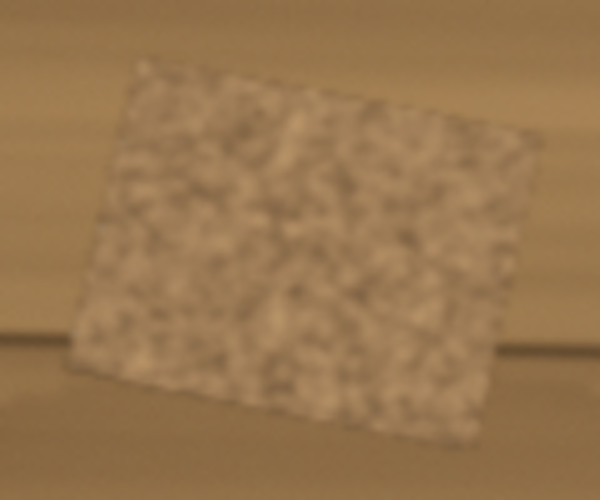

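The cover hangs level and centred in the fingers. The pad corners in the crop put its centre at top pixel (176.3,285.2), about (454,275), with a yaw near -10°.

```bash
python3 -m handwheel '[{"gripper":1,"offset":[28,-18.5,0],"spin":0},{"gripper":1,"offset":[28,-18.5,0],"spin":0},{"gripper":1,"offset":[28,-18.5,0],"spin":0},{"gripper":1,"offset":[28,-18.5,0],"spin":0},{"gripper":1,"offset":[28,-18.5,0],"spin":0},{"gripper":1,"offset":[28,-18.5,0],"spin":0},{"gripper":1,"offset":[28,-18.5,15],"spin":0},{"gripper":1,"offset":[28,-18.5,15],"spin":0},{"gripper":1,"offset":[0,0,25],"spin":0.05},{"gripper":1,"offset":[0,0,25],"spin":0},{"gripper":1,"offset":[0,0,0],"spin":0},{"gripper":1,"offset":[0,0,0],"spin":0}]'; python3 go.py 454 275 44 -9.8
python3 - <<'E'
from rig import arm
import pickle
from h import *
d=arm.grab_frame("wrist");pickle.dump(d,open('w3.pkl','wb'));cv2.imwrite('pics/w3.png',d["frame"][:,:,::-1])
E
```

```text
t: 7.7
position: [456.4, 273.2, 123.8]
tool_rot: [0.765, 0.644, 0.0, 0.0]
contact_force: [0.0, -0.3, -1.3]
finger_gap: 13.0
grip_force: 58.5
pos [456.4 273.2 123.8] yaw -9.78 tilt 0.02 offset [ 1.4 -2.7 79.8] spin 0.0003 F [ 0.  -0.3 -1.3] gap 13.0 grip 58.5 t 7.7
```

View pics/w3.png

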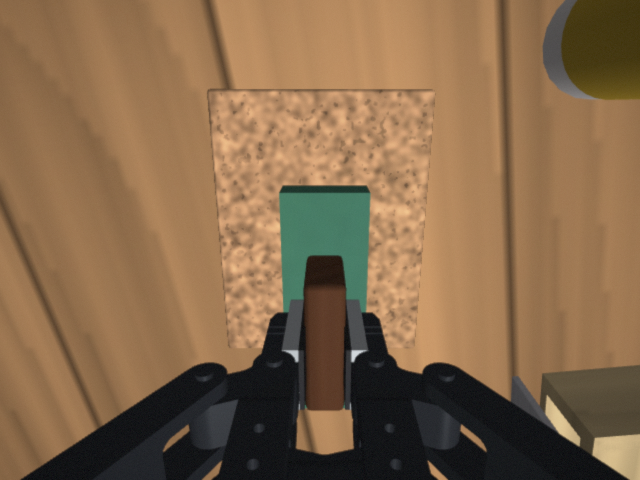

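Pad corners appear at (208,90), (434,90), (414,347) and (228,347), aligned with the cover, so this gives a second estimate of the pad centre.

Run:
```python
import pickle
from h import *
d=pickle.load(open('w3.pkl','rb'));p=ray(d,[(208,90),(434,90),(414,347),(228,347)],4);print(p.round(1),p.mean(0),np.linalg.norm(np.diff(p,axis=0),axis=1))
```

```text
[[407.5 371.1   4. ]
 [532.9 349.4   4. ]
 [504.8 184.4   4. ]
 [377.6 206.4   4. ]] [455.71995124 277.83686454   4.        ] [127.28195762 167.31159061 129.06725548]
```

```bash
python3 -m handwheel '[{"gripper":1,"offset":[3,-2,20],"spin":0},{"gripper":1,"offset":[0,0,25],"spin":0},{"gripper":1,"offset":[0,0,18],"spin":0},{"gripper":1,"offset":[0,0,9],"spin":0},{"gripper":1,"offset":[0,0,3],"spin":0},{"gripper":1,"offset":[0,0,2],"spin":0},{"gripper":1,"offset":[0,0,1],"spin":0},{"gripper":1,"offset":[0,0,1],"spin":0},{"gripper":1,"offset":[0,0,0],"spin":0}]'; python3 go.py 455 276.5 43.6 -9.8
```

```text
t: 8.88
position: [454.6, 276.5, 44.4]
tool_rot: [0.765, 0.644, 0.0, 0.0]
contact_force: [0.7, 1.0, -1.9]
finger_gap: 13.1
grip_force: 58.6
pos [454.6 276.5  44.4] yaw -9.79 tilt 0.01 offset [0.1 0.4 0.8] spin 0.0001 F [ 0.7  1.  -1.9] gap 13.1 grip 58.6 t 8.9
```

```bash
python3 -m handwheel '[{"gripper":1,"offset":[0,0,0.5],"spin":0},{"gripper":1,"offset":[0,0,0.5],"spin":0},{"gripper":1,"offset":[0,0,0],"spin":0}]'; python3 go.py 455 276.5 43.6 -9.8
```

```text
t: 9.25
position: [454.6, 276.5, 43.6]
tool_rot: [0.765, 0.644, 0.0, 0.0]
contact_force: [-1.3, 0.3, 4.3]
finger_gap: 12.8
grip_force: 59.3
pos [454.6 276.5  43.6] yaw -9.80 tilt 0.01 offset [0.1 0.4 0. ] spin 0.0000 F [-1.3  0.3  4.3] gap 12.8 grip 59.3 t 9.2
```

```bash
python3 -m handwheel '[{"gripper":0,"offset":[0,0,0],"spin":0},{"gripper":0,"offset":[0,0,0],"spin":0},{"gripper":0,"offset":[0,0,0],"spin":0},{"gripper":0,"offset":[0,0,0],"spin":0},{"gripper":0,"offset":[0,0,0],"spin":0},{"gripper":0,"offset":[0,0,-10],"spin":0},{"gripper":0,"offset":[0,0,-25],"spin":0},{"gripper":0,"offset":[0,0,-40],"spin":0},{"gripper":0,"offset":[0,0,-50],"spin":0},{"gripper":0,"offset":[0,0,-50],"spin":0},{"gripper":0,"offset":[0,0,-30],"spin":0},{"gripper":0,"offset":[0,0,0],"spin":-0.085},{"gripper":0,"offset":[0,0,0],"spin":-0.086},{"gripper":0,"offset":[0,0,0],"spin":0}]'; python3 go.py 457 -240 240 0
python3 - <<'E'
from rig import arm
import pickle
from h import *
d=arm.grab_frame("wrist");pickle.dump(d,open('w4.pkl','wb'));cv2.imwrite('pics/w4.png',d["frame"][:,:,::-1])
h=hsv(d);g=(h[:,:,0]>60)&(h[:,:,0]<95)&(h[:,:,1]>80)
print(rect(d,cv2.morphologyEx(g.astype(np.uint8),cv2.MORPH_CLOSE,np.ones((31,31))),19))
E
```

```text
t: 11.0
position: [454.4, 276.4, 249.0]
tool_rot: [0.707, 0.707, 0.0, 0.0]
contact_force: [0.6, -0.4, -0.5]
finger_gap: 85.5
grip_force: 0.0
pos [454.4 276.4 249. ] yaw -0.04 tilt 0.03 offset [-516.4    3.     8.9] spin -0.0007 F [ 0.6 -0.4 -0.5] gap 85.5 grip 0.0 t 11.0
(array([586.6,  52.1]), array([204.3, 455.4]), 179.94)
```

View pics/w4.png

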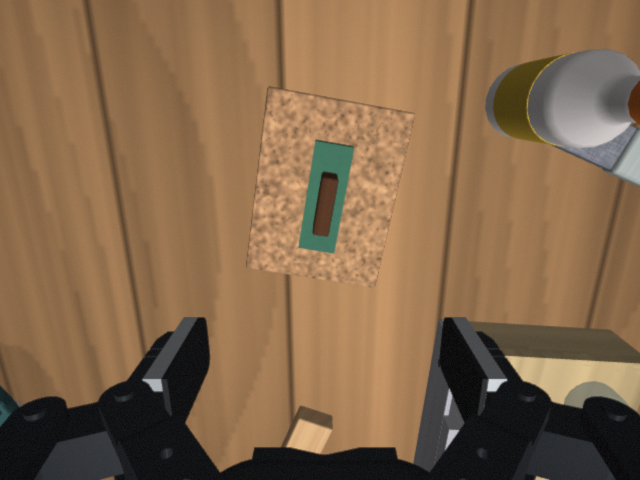

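The cover stands upright in the middle of the pad, at (327,197), and the pad spans (247,88) to (413,287). Next is the yellow holder.

```bash
python3 -m handwheel '[{"gripper":0,"offset":[-40,0,0],"spin":0},{"gripper":0,"offset":[-40,0,0],"spin":0},{"gripper":0,"offset":[-40,0,0],"spin":0},{"gripper":0,"offset":[-40,0,0],"spin":0},{"gripper":0,"offset":[-40,0,0],"spin":0},{"gripper":0,"offset":[-40,0,0],"spin":0},{"gripper":0,"offset":[-40,0,0],"spin":0},{"gripper":0,"offset":[-40,0,0],"spin":0},{"gripper":0,"offset":[-40,0,0],"spin":0},{"gripper":0,"offset":[-40,0,0],"spin":0},{"gripper":0,"offset":[-40,0,0],"spin":0},{"gripper":0,"offset":[-40,3,0],"spin":0},{"gripper":0,"offset":[-36,0,0],"spin":0},{"gripper":0,"offset":[0,0,0],"spin":0},{"gripper":0,"offset":[0,0,0],"spin":0}]'; python3 go.py 457 -240 67 0
python3 - <<'E'
from rig import arm
import pickle
from h import *
d=arm.grab_frame("wrist");pickle.dump(d,open('w5.pkl','wb'));cv2.imwrite('pics/w5.png',d["frame"][:,:,::-1])
h=hsv(d);g=(h[:,:,0]>22)&(h[:,:,0]<35)&(h[:,:,1]>180)&(h[:,:,2]>130)
b=biggest(g);print(b.min(0),b.max(0),rect(d,g,84))
E
```

```text
t: 12.92
position: [457.2, -238.9, 248.1]
tool_rot: [0.708, 0.707, 0.0, -0.001]
contact_force: [1.5, -1.9, -0.0]
finger_gap: 85.4
grip_force: 0.0
pos [ 457.2 -238.9  248.1] yaw -0.08 tilt 0.07 offset [ -1.3  -0.  181.1] spin -0.0014 F [ 1.5 -1.9 -0. ] gap 85.4 grip 0.0 t 12.9
[328 165] [328 165] (array([ 460.1, -198.9]), array([0., 0.]), 0.0)
```

View pics/w5.png

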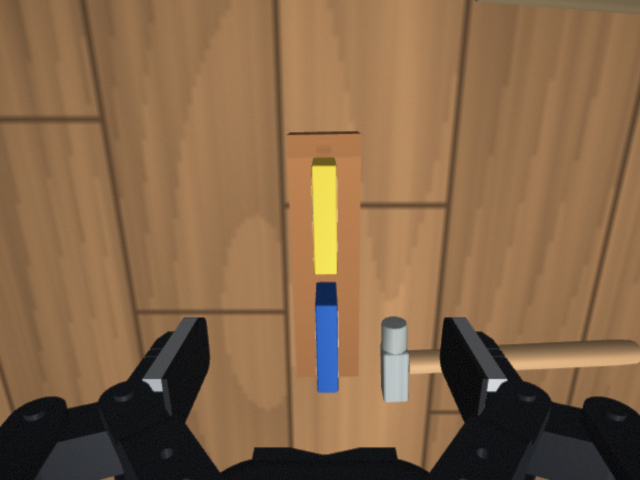

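The yellow holder's top face runs from (313,166)-(335,166) to (314,274)-(337,274), aligned with the fingers. The hammer head at (395,360) is clear of the finger path.

Run:
```python
import pickle
from h import *
d=pickle.load(open('w5.pkl','rb'));h=hsv(d)
g=(h[:,:,0]>22)&(h[:,:,0]<35)&(h[:,:,1]>120)&(h[:,:,2]>150);print(h[220,325],rect(d,g,84))
p=ray(d,[(313,166),(335,166),(337,274),(314,274)],84);print(p.round(1),p.mean(0))
```

```text
[ 27 165 243] (array([ 457.3, -240.2]), array([17.4, 82.6]), 90.38)
[[ 449.5 -199.6   84. ]
 [ 465.  -199.6   84. ]
 [ 467.1 -282.2   84. ]
 [ 449.3 -282.2   84. ]] [ 457.73500336 -240.92693367   84.        ]
```

```bash
python3 -m handwheel '[{"gripper":0,"offset":[-1.3,0,40],"spin":0},{"gripper":0,"offset":[0,0,45],"spin":0},{"gripper":0,"offset":[0,0,45],"spin":0},{"gripper":0,"offset":[0,0,25],"spin":0},{"gripper":0,"offset":[0,0,15],"spin":0},{"gripper":0,"offset":[0,0,8],"spin":0},{"gripper":0,"offset":[0,0,4],"spin":0},{"gripper":0,"offset":[0,0,0],"spin":0},{"gripper":1,"offset":[0,0,0],"spin":0},{"gripper":1,"offset":[0,0,0],"spin":0},{"gripper":1,"offset":[0,0,0],"spin":0},{"gripper":1,"offset":[0,0,0],"spin":0},{"gripper":1,"offset":[0,0,0],"spin":0},{"gripper":1,"offset":[0,0,0],"spin":0},{"gripper":1,"offset":[0,0,0],"spin":0}]'; python3 go.py 457 -240 67 0
```

```text
t: 14.85
position: [457.7, -241.0, 66.6]
tool_rot: [0.707, 0.707, -0.0, 0.0]
contact_force: [-1.1, -0.7, 6.2]
finger_gap: 17.3
grip_force: 58.7
pos [ 457.7 -241.    66.6] yaw 0.00 tilt 0.03 offset [ 1.  -0.7 -0.4] spin 0.0000 F [-1.1 -0.7  6.2] gap 17.3 grip 58.7 t 14.8
```

```bash
python3 -m handwheel '[{"gripper":1,"offset":[0,0,-4],"spin":0},{"gripper":1,"offset":[0,0,-10],"spin":0},{"gripper":1,"offset":[0,0,-20],"spin":0},{"gripper":1,"offset":[0,0,-30],"spin":0},{"gripper":1,"offset":[0,0,-40],"spin":0},{"gripper":1,"offset":[0,0,-40],"spin":0},{"gripper":1,"offset":[0,0,-26],"spin":0},{"gripper":1,"offset":[0,0,-10],"spin":0.07},{"gripper":1,"offset":[30,17,0],"spin":0},{"gripper":1,"offset":[30,17,0],"spin":0},{"gripper":1,"offset":[30,17,0],"spin":0},{"gripper":1,"offset":[30,17,0],"spin":0},{"gripper":1,"offset":[30,17,0],"spin":0},{"gripper":1,"offset":[30,18,0],"spin":0},{"gripper":1,"offset":[0,0,0],"spin":0},{"gripper":1,"offset":[0,0,0],"spin":0}]'; python3 go.py 574.5 33.3 140 -4
python3 - <<'E'
from rig import arm
import pickle
from h import *
d=arm.grab_frame("wrist");pickle.dump(d,open('w6.pkl','wb'));cv2.imwrite('pics/w6.png',d["frame"][:,:,::-1])
E
```

```text
t: 16.85
position: [572.3, -68.7, 246.4]
tool_rot: [0.731, 0.682, -0.0, -0.0]
contact_force: [-0.8, 0.2, -0.9]
finger_gap: 17.4
grip_force: 58.5
pos [572.3 -68.7 246.4] yaw -3.98 tilt 0.05 offset [101.9  -4.8 106.3] spin 0.0004 F [-0.8  0.2 -0.9] gap 17.4 grip 58.5 t 16.9
```

View pics/w6.png

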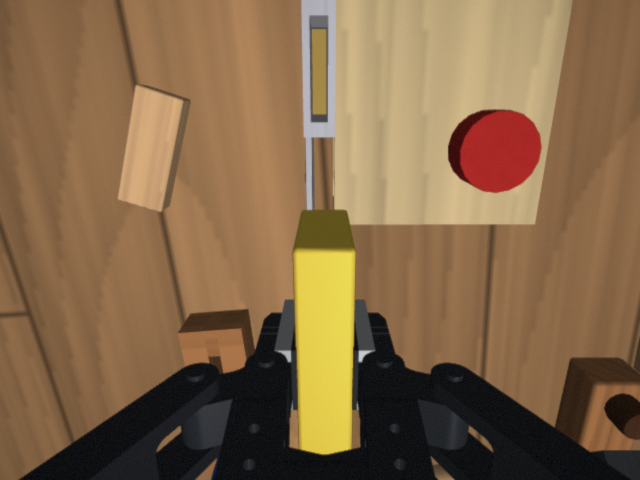

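The slot mouth shows at (310,16) to (328,122), and the holder's top face at (297,250) to (355,453), held centred.

Run:
```python
import pickle
from h import *
d=pickle.load(open('w6.pkl','rb'));f=d["frame"];h=hsv(d)
g=cv2.cvtColor(f,cv2.COLOR_RGB2GRAY).astype(int)
print(g[70,296:342]);print(g[8:24,319],g[110:142,319])
S=h[:,:,1].astype(int)
m=(g<150)|(S>70);yy,xx=np.mgrid[:480,:640];m&=(xx>304)&(xx<334)&(yy>8)&(yy<130)
b=biggest(m);print(b.min(0),b.max(0),rect(d,m,78))
p=ray(d,[(310,16),(328,16),(328,122),(310,122)],78);print(p.round(1),p.mean(0))
y=(h[:,:,0]>22)&(h[:,:,0]<35)&(S>120)&(h[:,:,2]>180)&(yy>247);print('holder',rect(d,y,264.5))
```

```text
[120 122 123 123 124 127 150 180 183 180 181 183 182 169 110  88 110 134
 136 137 134 136 136 136 136 136 136 139 135 130 103 110 178 183 184 185
 182 183 182 177 172 174 174 173 171 171]
[178 178 177 178 178 179 175 140 114 108 108 106 105 107 107 107] [139 139 138 136 103  78  70  70  70  70  73  85 144 177 184 184 185 184
 186 182 185 184 184 184 185 185 179 136 102  92  92  91]
[309  15] [327 122] (array([575.7,  33. ]), array([65.9, 11.8]), 86.08)
[[ 5.729e+02  6.570e+01  7.800e+01]
 [ 5.844e+02  6.480e+01  7.800e+01]
 [ 5.800e+02 -3.000e-01  7.800e+01]
 [ 5.675e+02  6.000e-01  7.800e+01]] [576.19569574  32.69401728  78.        ]
holder (array([573.6, -62.4]), array([71.6, 16.8]), 86.3)
```

```bash
python3 -m handwheel '[{"gripper":1,"offset":[30,-1.3,0],"spin":0},{"gripper":1,"offset":[35,-1.5,0],"spin":0},{"gripper":1,"offset":[25,-1,0],"spin":0},{"gripper":1,"offset":[11.7,-0.5,10],"spin":0},{"gripper":1,"offset":[0,0,30],"spin":0},{"gripper":1,"offset":[0,0,30],"spin":0},{"gripper":1,"offset":[0,0,20],"spin":0},{"gripper":1,"offset":[0,0,10],"spin":0},{"gripper":1,"offset":[0,0,4],"spin":0},{"gripper":1,"offset":[0,0,0],"spin":0},{"gripper":1,"offset":[0,0,0],"spin":0}]'; python3 go.py 575.1 33 120 -4
```

```text
t: 18.27
position: [576.3, 33.1, 143.1]
tool_rot: [0.731, 0.682, 0.0, 0.001]
contact_force: [-0.5, 0.3, 0.2]
finger_gap: 17.5
grip_force: 58.6
pos [576.3  33.1 143.1] yaw -4.01 tilt 0.08 offset [-0.2 -1.2 23.1] spin -0.0003 F [-0.5  0.3  0.2] gap 17.5 grip 58.6 t 18.3
```

```bash
python3 -m handwheel '[{"gripper":1,"offset":[0,-0.8,5],"spin":0},{"gripper":1,"offset":[0,0,3],"spin":0},{"gripper":1,"offset":[0,0,2],"spin":0},{"gripper":1,"offset":[0,0,2],"spin":0},{"gripper":1,"offset":[0,0,2],"spin":0},{"gripper":1,"offset":[0,0,0],"spin":0}]'; python3 go.py 575.1 33 106.6 -4
```

```text
t: 19.02
position: [574.8, 33.3, 128.1]
tool_rot: [0.731, 0.682, -0.0, -0.0]
contact_force: [0.0, -0.2, -0.1]
finger_gap: 17.0
grip_force: 58.6
pos [574.8  33.3 128.1] yaw -4.01 tilt 0.02 offset [-0.3  0.3 21.5] spin -0.0002 F [ 0.  -0.2 -0.1] gap 17.0 grip 58.6 t 19.0
```

Tongue 4 mm into the mouth with no force, so it has entered the slot. Continuing to the plunger.

```bash
python3 -m handwheel '[{"gripper":1,"offset":[0,0,3],"spin":0},{"gripper":1,"offset":[0,0,3],"spin":0},{"gripper":1,"offset":[0,0,3],"spin":0},{"gripper":1,"offset":[0,0,2],"spin":0},{"gripper":1,"offset":[0,0,0],"spin":0}]'; python3 go.py 575.1 33 106.6 -4;  python3 -m handwheel '[{"gripper":1,"offset":[0,0,2],"spin":0},{"gripper":1,"offset":[0,0,2],"spin":0},{"gripper":1,"offset":[0,0,1],"spin":0},{"gripper":1,"offset":[0,0,0],"spin":0}]'; python3 go.py 575.1 33 106.6 -4
```

```text
t: 19.65
position: [574.8, 33.3, 117.1]
tool_rot: [0.731, 0.682, -0.0, -0.0]
contact_force: [-0.0, -0.1, -1.2]
finger_gap: 17.2
grip_force: 58.6
pos [574.8  33.3 117.1] yaw -4.01 tilt 0.03 offset [-0.3  0.4 10.5] spin -0.0002 F [-0.  -0.1 -1.2] gap 17.2 grip 58.6 t 19.6
t: 20.15
position: [575.1, 33.3, 112.6]
tool_rot: [0.731, 0.682, 0.0, 0.0]
contact_force: [-1.0, 1.1, 4.0]
finger_gap: 17.3
grip_force: 58.9
pos [575.1  33.3 112.6] yaw -4.01 tilt 0.02 offset [-0.3  0.   6. ] spin -0.0002 F [-1.   1.1  4. ] gap 17.3 grip 58.9 t 20.1
```

```bash
python3 -m handwheel '[{"gripper":1,"offset":[0,0,1.5],"spin":0},{"gripper":1,"offset":[0,0,1.5],"spin":0},{"gripper":1,"offset":[0,0,1],"spin":0},{"gripper":1,"offset":[0,0,0.7],"spin":0},{"gripper":1,"offset":[0,0,0],"spin":0}]'; python3 -m handwheel '[{"gripper":1,"offset":[0,0,0.6],"spin":0},{"gripper":1,"offset":[0,0,0],"spin":0}]'; python3 -m handwheel '[{"gripper":1,"offset":[0,0,0.6],"spin":0},{"gripper":1,"offset":[0,0,0],"spin":0}]'
```

```text
t: 20.78
position: [575.1, 33.3, 107.9]
tool_rot: [0.731, 0.682, 0.0, 0.0]
contact_force: [-0.7, 0.1, 8.0]
finger_gap: 17.3
grip_force: 59.3
t: 21.02
position: [575.1, 33.3, 107.4]
tool_rot: [0.731, 0.682, 0.0, 0.0]
contact_force: [-1.2, -0.1, 7.8]
finger_gap: 17.4
grip_force: 59.4
t: 21.28
position: [575.1, 33.3, 106.9]
tool_rot: [0.731, 0.682, 0.0, 0.0]
contact_force: [-0.7, 0.2, 7.2]
finger_gap: 17.5
grip_force: 59.5
```

```bash
for i in 1; do :; done; python3 -m handwheel '[{"gripper":1,"offset":[0,0,0.5],"spin":0},{"gripper":1,"offset":[0,0,0],"spin":0}]'; python3 -m handwheel '[{"gripper":1,"offset":[0,0,0.5],"spin":0},{"gripper":1,"offset":[0,0,0],"spin":0}]'
```

```text
t: 21.52
position: [575.1, 33.3, 106.6]
tool_rot: [0.731, 0.682, 0.0, 0.0]
contact_force: [-1.5, -0.8, 9.5]
finger_gap: 17.6
grip_force: 59.9
t: 21.78
position: [575.1, 33.3, 106.6]
tool_rot: [0.731, 0.682, 0.0, 0.0]
contact_force: [-3.5, 0.7, 13.5]
finger_gap: 17.5
grip_force: 60.6
```

The descent stopped at 106.6, the computed home height, and the force is climbing above the spring's, so the shoulders are on the lip. I'll add a little hold margin and check with a picture.

```bash
python3 -m handwheel '[{"gripper":1,"offset":[0,0,0.4],"spin":0},{"gripper":1,"offset":[0,0,0],"spin":0},{"gripper":1,"offset":[0,0,0],"spin":0},{"gripper":1,"offset":[0,0,0],"spin":0}]'
python3 - <<'E'
from rig import arm
import cv2
d=arm.grab_frame("scene");cv2.imwrite('pics/s9.png',cv2.resize(d["frame"][150:350,220:520,::-1],None,fx=2.6,fy=2.6,interpolation=cv2.INTER_CUBIC))
E
```

```text
t: 22.28
position: [575.1, 33.3, 106.6]
tool_rot: [0.731, 0.682, 0.0, 0.0]
contact_force: [-3.8, 0.7, 17.8]
finger_gap: 17.0
grip_force: 61.1
```

View pics/s9.png

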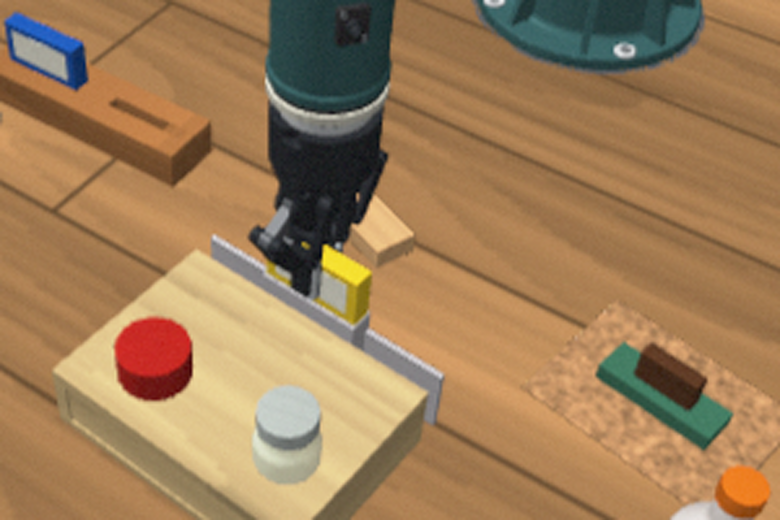

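The holder sits flush on the rail around (340,300), with no gap at its near end (365,320). The cover is upright mid-pad at (665,390) and the blue holder is still in the stand.

```bash
python3 -c "
from rig import arm
print(arm.finish_job())"
```

```text
the job is handed in; nothing more can be done
None
```

The job is handed in, about 22 s in: the cover is upright in the middle of the cork pad, and the yellow holder is still gripped and pressed home at about 18 N, its shoulders flush on the lip as far as height, force and picture show.

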